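# Pulse star anise in the twist-lid spice grinder

### The job

Set the speed slider on the spice grinder's motor housing to the long middle mark and let go of it, then put the grinder's loose lid on its steel bowl, lugs down through the two gaps, and turn it clockwise (seen from above) half of the way to its lock, until its wing grip lines up with the first (single) black mark on the collar, which is the spring-back pulse position. Do not turn it on to the lock click, leave the other things where they stand, and finish while still gripping the lid and holding it at the pulse mark.

Things in the scene. Friction and masses are not known exactly. Their poses are not given: they have to be found in the camera images.
- grinder: Low white spice grinder, fixed, 165 x 235 mm. Origin on the counter under the steel bowl's axis; x to its back, y to its motor housing, z up. Deck 46 mm high; on it the bowl with a bayonet collar 108 mm across (two catch housings stand 8 mm out), top 122 mm above the counter. Motor housing: flat top 120 mm up, x -82..82, y 62..170 mm. Anise pods lie deep in the bowl.
- bowl_seat (a point): On the bowl's axis at the ledge inside the collar, 110 mm above the counter, axes as the grinder's: a seated lid's origin lies here. The ledge reaches radius 48 mm. Two tabs hang over it: inner radius 40, undersides 6.5, tops 12 mm above the ledge. A seated lid turns clockwise only, under the tabs, which then keep it from lifting (2 mm of play).
- entry_gap (a point): Middle of the back one (+x) of the two entry gaps between the tabs, at radius 44 mm, at the height of the tabs' tops; the other gap lies opposite, at -x. Each is 28 degrees (about 20 mm) wide. A lid whose lugs lie along the grinder's x drops in, with about 2 mm of play sideways and 4 degrees in yaw.
- half_mark (a point): Same point as bowl_seat, its x axis turned 37 degrees (0.65 rad) clockwise, seen from above, from the grinder's x: at the pulse position the lid's wing grip (its x, either way round) lies along this x. Black marks on the collar's top show it at both ends; the second pair, 74 degrees from the gaps, (double lines), 74 degrees from the gaps, shows the lock.
- lid: Grey plastic lid, 140 g, upright on the counter; origin: centre of its underside. Disc 76 mm across, 16 mm thick; at its very bottom two lugs, 14 mm wide, 4.5 mm thick, stick out to radius 45.5 mm at +x and -x. On top a straight flat-sided wing grip along x, 66 mm long, 20 mm wide (y), from 16 to 48.5 mm above the underside. A half turn leaves it the same.
- pulse_ring (a joint): Spring-back switch ring in the collar, rad, 0 at rest. The lid's lugs push it clockwise: it reads the lid's clockwise turn from the gaps less about 0.09, so about 0.56 at the pulse mark. Its spring pushes back with 0.04 N m at first, 0.15 N m at the mark; let go, the lid springs back. From 0.75 the lugs climb the lock catches; the lid clicks into lock at about 1.2.
- speed_slider (a joint): Speed slider, m: 0 at the front end of its track (off, towards the grinder's -x) to 0.080 at the back; the five marks beside the track stand at 0, 0.020, 0.040 (the long one), 0.060 and 0.080. It stays where it is left; friction about 1.5 N.
- slider_grip (a point): Centre of the top of the slider's black grip, 143 mm above the counter, axes as the grinder's. The grip is 14 mm long along the track (the grinder's x), 32 mm across it (y), and 22 mm tall; it stands on the motor housing's flat top.
- slider_mid_mark (a point): Point on the track, on the motor housing's top 120 mm above the counter, where the slider's grip is centred when at the long middle mark.
- herb_box: Bystander: round white plastic herb box with a snap flap, 86 mm across, 56 mm tall; origin at its foot.
- tumbler: Bystander: glass tumbler, 68 mm across, 92 mm tall; origin at its foot.
- timer: Bystander: white push-button timer, 62 x 62 x 22 mm; origin at its foot.
- plate: Bystander: white porcelain plate, 190 mm across, 22 mm tall; origin at its foot.
- steamer_lid: Bystander: bamboo steamer lid, 200 mm across, 56 mm tall with its loop; origin at its foot.
- ladle: Bystander: stainless steel ladle, bowl 92 mm across, about 50 mm tall, handle to 300 mm along its -x; origin under its bowl.
- anise_jar: Bystander: amber glass jar with a steel cap, 58 mm across, 85 mm tall; origin at its foot.
Things that resemble listed ones, but are neither listed nor needed, are in the scene too. Leave any purple look-alike of the lid alone.

How it is judged:
By the outcome, as a careful person would: the job done as asked, in the order asked, and still so for the second after the job is handed in, while the arm keeps its last pose, push and grip.
It also fails if it takes over 70 s, if anything falls off the work surface, if the arm or the gripper's body presses on something with over 40 N, if the wrist force passes 120 N, or if a joint passes its speed limit or range.

### The arm

A 6-joint arm with a two-finger parallel gripper is mounted at the origin on the work surface. World frame = base frame: x ahead of the robot, y to its left, z up, the work surface at z = 0. Lengths are in m, angles in rad, forces in N, time in s.
With the tool pointing down it reaches from about 0.25 to 0.775 m from the base axis. Payload 4 kg.
Tool frame: the origin (TCP) lies between the finger pads; the fingertips stand 14 mm ahead of it and the grasp point (between the pads) lies 5 mm behind it (robot.nose_length is the distance from the TCP to the fingertips, in m); z points along the fingers, y is the direction in which the jaws open and shut (so a half turn about z gives the same grasp; the last joint's range is limited). The gripper opens to 94 mm and grips with 3 to 60 N. Pads are 16 mm wide; open, the fingers measure 119 mm over their backs; the gripper's body (75 mm by 177 mm) begins 78 mm behind the grasp point.
Start: joints at [-1.329, 0.087, 1.371, -0, 1.684, -0.103], TCP at [0.186, -0.518, 0.199] pointing down, gripper open.
Joint ranges: [-3.1, 3.1], [-0.76, 2.03], [0.27, 2.55], [-1.08, 4.22], [0.17, 2.65], [-2.57, 2.57]. Speed limits (rad/s): [2.79, 2.79, 3.14, 3.14, 3.14, 3.14].

### API

Orientations are given as [roll, pitch, yaw] about the fixed x, y, z axes, in that order (R = Rz(yaw) Ry(pitch) Rx(roll)).
In Python, from bench import robot, eyes, finder gives the robot as it stands.
- The arm moves only by the tool play_rows, never from a script. Its argument "rows" is a list of rows, each an object with "linear": the shift along the tool's x, y, z in cm, a list of three; "spin": the turn about the tool's z in degrees. A call has 1 to 12 rows; each row shifts and turns the commanded pose from where the row before left it, along the tool's axes as they then stand; what a row does not reach is not made up. A row lasts 1/12 s, in which the tool goes at most 41.7 mm and 7.16 degrees, less where a joint would pass 70% of its speed; a pose out of reach is approached as far as the arm can. A call with a gripper value outside its range is refused whole. "claw" is the finger opening in cm, from 0 to 9.4, set as the call begins (left out, the last holds). The fingers move at their own pace and stop on an object; the grip force is fixed at half the most. Time passes only in rows, so rows that do not move let the fingers close. It gives the time, the measured TCP pose, the force and the opening at its end, in the units of the state.
- robot.get_obs(): the state, without advancing time (a new reading comes with each control period).
- eyes.snapshot(name): name is "scene" or "top"; returns a dict with "frame" (480x640x3 uint8, red, green, blue), "fx", "fy", "cx", "cy" (pixels), "rvec" (rotation vector, rad) and "tvec" (3), from world to camera coordinates, as OpenCV has them. Camera axes: x right, y down, z forward; pixel columns grow to the right and rows downward; lengths in m; the calibration is good to about 2 mm. A picture is of the moment at which its call begins. There is no depth.
- robot.close_job(): hands the job in, once; it reports no verdict.
Trained networks look in a picture, given as the dict that the camera call returned (one of the last four; its "shot" number tells which), for a name from the list of things; names that differ only in an ending like _2 or _b are one class to them, and where a whole thing is asked for, a point or a joint stands for the part that bears it (a point fixed in the world has none). Each returns a list of dicts, best first, with "conf" (0 to 1); they miss things now and then, are a little off and sometimes report something else, mostly with a low value. They report only what shows in the picture. A call takes as long as a camera call. They do not tell look-alikes from the thing itself.
- finder.silhouettes(picture, name): "pixels" (480x640 bool, what is visible of it) and "box" ([centre column, centre row, width, height] in pixels, round what is visible of it).
The state is a dict: "time": time; "joint_positions": joint angles; "qvel": joint speeds; "joint_torque": joint torques, N m; "tool_pos": TCP position; "ee_rot": TCP orientation; "wrist_force": force on the tool from outside, world axes, zero at the start; "wrist_torque": the same for the moment, N m; "width": finger opening in m.
Only numpy, scipy, OpenCV 4.12 (cv2) and the standard library are available. Lean on these libraries where they do the work, as an engineer would, in place of code of your own. Each camera call takes 0.05 s, during which the arm holds its last target. There are 200 camera calls.

## Working session

There is one attempt and no reset: what is moved stays moved. The work goes in short steps, Python scripts to look and compute and a tool call to move; the robot and the scene stay as the last step left them, time stands still between calls to the robot, and variables do not carry over. Pictures are saved under pics/ and viewed, about 8 in all and at most 12, crops included, and the job is handed in when it is done.

Besides the shell and the picture viewer there is one more tool, called after "Request:" in YAML: its name, and indented under it one key for each argument. play_rows: Moves the arm, as the interface text tells. Its arguments: {"type":"object","properties":{"rows":{"type":"array"},"claw":{"type":"number"}},"required":["rows"]}

```bash
mkdir -p pics; cat > h.py <<'E'
import numpy as np, cv2
from bench import robot, eyes, finder
def shot(n):
    return eyes.snapshot(n)
def save(p,f,crop=None,scale=1):
    im=p["frame"][:,:,::-1]
    if crop: c=crop; im=im[c[1]:c[3],c[0]:c[2]]
    cv2.imwrite("pics/"+f,cv2.resize(im,None,fx=scale,fy=scale,interpolation=cv2.INTER_CUBIC))
def w(p,uv,z):
    R,_=cv2.Rodrigues(np.array(p["rvec"],float)); t=np.array(p["tvec"],float).ravel()
    d=R.T@np.array([(uv[0]-p["cx"])/p["fx"],(uv[1]-p["cy"])/p["fy"],1]); c=-R.T@t
    return c+d*(z-c[2])/d[2]
def pix(p,X):
    K=np.array([[p["fx"],0,p["cx"]],[0,p["fy"],p["cy"]],[0,0,1.]])
    return cv2.projectPoints(np.atleast_2d(np.array(X,float)),np.array(p["rvec"],float),np.array(p["tvec"],float),K,None)[0][:,0]
E
python3 - <<'E'
from h import *
a=shot("top");b=shot("scene")
save(a,"top1.png");save(b,"scene1.png")
for p,n in((a,"top"),(b,"scene")):
    R,_=cv2.Rodrigues(np.array(p["rvec"],float));print(n,p["fx"],"cam",-R.T@np.array(p["tvec"]).ravel())
    for k in("lid","grinder","speed_slider","slider_grip","anise_jar","tumbler","herb_box","timer","ladle"):
        print(k,[(round(d["conf"],2),np.round(d["box"]).tolist()) for d in finder.silhouettes(p,k)])
print(robot.get_obs())
E
```

```text
top 555.7729218431198 cam [ 0.25411941 -0.0340081   1.68471631]
lid [(0.97, [434.0, 338.0, 29.0, 27.0]), (0.76, [366.0, 257.0, 27.0, 27.0]), (0.65, [306.0, 282.0, 23.0, 28.0]), (0.55, [344.0, 298.0, 30.0, 27.0])]
grinder [(0.71, [252.0, 210.0, 93.0, 85.0])]
speed_slider [(0.62, [227.0, 206.0, 11.0, 6.0])]
slider_grip [(0.49, [254.0, 209.0, 97.0, 78.0]), (0.43, [225.0, 208.0, 12.0, 10.0])]
anise_jar [(0.93, [399.0, 300.0, 25.0, 20.0])]
tumbler [(0.78, [371.0, 205.0, 23.0, 28.0])]
herb_box [(0.94, [422.0, 241.0, 30.0, 34.0]), (0.19, [254.0, 206.0, 95.0, 84.0])]
timer [(0.85, [321.0, 164.0, 23.0, 25.0])]
ladle [(0.68, [414.0, 160.0, 111.0, 26.0]), (0.36, [254.0, 207.0, 96.0, 83.0])]
scene 564.1646062349685 cam [1.08674197 0.82718801 0.98692588]
lid [(0.82, [352.0, 274.0, 33.0, 24.0]), (0.81, [317.0, 187.0, 24.0, 17.0]), (0.8, [339.0, 246.0, 29.0, 26.0]), (0.57, [290.0, 247.0, 29.0, 20.0])]
grinder [(0.67, [326.0, 338.0, 101.0, 116.0])]
speed_slider [(0.6, [347.0, 327.0, 8.0, 16.0])]
slider_grip [(0.7, [347.0, 327.0, 9.0, 12.0])]
anise_jar [(0.56, [307.0, 211.0, 20.0, 36.0])]
tumbler [(0
[... 234 characters left out ...]
.0])]
{'time': 1.0, 'joint_positions': array([-1.32906810e+00,  8.72068962e-02,  1.37066126e+00, -2.05869558e-05,
        1.68361473e+00, -1.03105034e-01]), 'qvel': array([ 1.34980633e-03,  4.23874930e-04,  1.82194004e-03,  1.71159587e-03,
       -8.07428773e-05,  4.59989219e-04]), 'joint_torque': array([-1.78605819e-04, -3.40052712e+01, -3.02606249e+01,  7.18295015e-02,
        2.35630019e-02,  4.15426967e-06]), 'tool_pos': array([ 0.18591494, -0.51765561,  0.19922178]), 'ee_rot': array([3.14148558e+00, 3.16446387e-05, 3.44830941e-01]), 'wrist_force': array([-0.1743768 , -0.64115227, -0.51164387]), 'wrist_torque': array([ 0.03051269, -0.02864391, -0.00987076]), 'width': 0.09391829270050779}
```

```bash
python3 - <<'E'
from h import *
a=shot("top")
im=a["frame"][:,:,::-1]
c=im[140:370,190:460]; cv2.imwrite("pics/t2.png",cv2.resize(c,(783,667))[:600] if 0 else cv2.resize(c,(702,598),interpolation=cv2.INTER_CUBIC))
b=shot("scene")["frame"][:,:,::-1][170:400,210:410]
cv2.imwrite("pics/s2.png",cv2.resize(b,(520,598),interpolation=cv2.INTER_CUBIC))
E
```

```text
(no output)
```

View pics/t2.png

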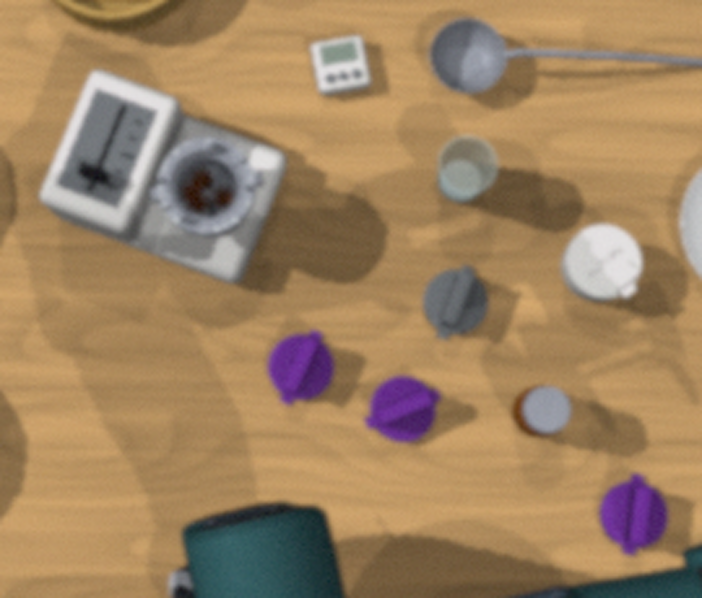

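View pics/s2.png

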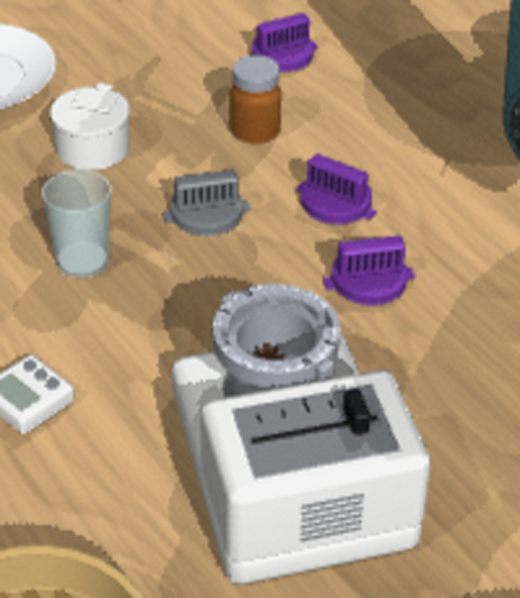

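Grey lid (the only grey one) is at top-view pixel ≈(365,256). The purple look-alikes are at ≈(306,282), (345,297) and (434,338), so I leave those alone. The grinder bowl is at ≈(269,211) and the slider knob at ≈(227,207), near its front end. Next I fit the poses.

```bash
cat > fit.py <<'E'
from h import *
from scipy.optimize import minimize
def avg(n,k=3):
    ps=[shot(n) for _ in range(k)]; p=dict(ps[-1]); p["frame"]=np.mean([q["frame"] for q in ps],0).astype(np.uint8); return p
def T(v,P):
    c,s=np.cos(v[2]),np.sin(v[2]); P=np.atleast_2d(P); return np.c_[v[0]+c*P[:,0]-s*P[:,1],v[1]+s*P[:,0]+c*P[:,1],P[:,2]]
th=np.linspace(0,2*np.pi,121)
def circ(r,z): return np.c_[r*np.cos(th),r*np.sin(th),0*th+z]
def seg(a,b,n=40): return np.linspace(a,b,n)
rect=np.array([[-.082,.062,.12],[.082,.062,.12],[.082,.17,.12],[-.082,.17,.12],[-.082,.062,.12]])
E
python3 - <<'E'
from fit import *
import pickle
a=avg("top");b=avg("scene");pickle.dump((a,b),open("ab.pkl","wb"))
O=w(a,(190+205/2.6,140+185/2.6),.122); H=w(a,(190+118/2.6,140+145/2.6),.12)
yaw=np.arctan2(*(H-O)[1::-1])-np.pi/2
print("O",O,"yaw",yaw,"d",np.linalg.norm(H-O)); 
# silhouette fit: grinder white housing via scene/top points
ms=[(p,cv2.GaussianBlur(finder.silhouettes(p,"grinder")[0]["pixels"].astype(np.float32),(0,0),1)) for p in (a,b)]
def hull(v,p):
    P=np.vstack([circ(.054,.122),circ(.054,.11),rect,rect*[1,1,0],[[-.082,-.065,.046],[.082,-.065,.046],[-.082,-.065,0],[.082,-.065,0]]])
    m=np.zeros((480*4,640*4),np.uint8); cv2.fillConvexPoly(m,cv2.convexHull((pix(p,T(v,P))*4).astype(np.int32)),1)
    return cv2.resize(m.astype(np.float32),(640,480),interpolation=cv2.INTER_AREA)
hs=[(p,None) for p in(a,b)]
def hullmask(s):
    c=cv2.findNonZero((s>.5).astype(np.uint8)); m=np.zeros((480,640),np.uint8); cv2.fillConvexPoly(m,cv2.convexHull(c),1); return m.astype(np.float32)
ms=[(p,hullmask(s)) for p,s in ms]
f=lambda v:sum(np.abs(hull(v,p)-s).sum() for p,s in ms)
v0=np.r_[O[:2],yaw]
r=minimize(f,v0,method="Nelder-Mead",options=dict(initial_simplex=v0+np.array([[0,0,0],[.01,0,0],[0,.01,0],[0,0,.1]])))
v=r.x;print(v0,f(v0),v,r.fun)
# lid
for p in(a,b):
    for d in finder.silhouettes(p,"lid"):
        ys,xs=np.nonzero(d["pixels"]);print(round(d["conf"],2),w(p,(xs.mean(),ys.mean()),.02).round(4),p["frame"][ys,xs].mean(0).round(),len(xs))
    for d in finder.silhouettes(p,"speed_slider")[:1]: print("slider",w(p,d["box"][:2],.135).round(4))
lm=w(a,(190+445/2.6,140+333/2.6),.003);lp=w(a,(190+468/2.6,140+268/2.6),.003);print("lugs",lm,lp,np.arctan2(*(lp-lm)[1::-1]),np.linalg.norm(lp-lm))
def draw(p,c,s,f):
    im=cv2.resize(p["frame"][c[1]:c[3],c[0]:c[2],::-1],None,fx=s,fy=s,interpolation=cv2.INTER_CUBIC)
    for P,col in((circ(.054,.122),(0,0,255)),(rect,(0,255,0)),(np.array([[-.044,0,.122],[-.054,0,.122]]),(255,0,0)),(np.array([[.044,0,.122],[.054,0,.122]]),(255,0,0))):
        q=(pix(p,T(v,P))+.5-np.array(c[:2]))*s; cv2.polylines(im,[np.round(q).astype(np.int32)],False,col,1)
    return im
A=draw(a,(200,160,310,255),6,0);cv2.imwrite("pics/ga.png",A)
B=draw(b,(270,270,385,400),4.6,0);cv2.imwrite("pics/gb.png",B)
E
```

```text
O [0.56158096 0.09665656 0.122     ] yaw -0.4196208412641764 d 0.10712129501448668
[ 0.56158096  0.09665656 -0.41962084] 1152.1875 [ 0.55954904  0.09396347 -0.36088653] 476.0625
0.88 [ 0.3253 -0.129   0.02  ] [ 96.  46. 127.] 492
0.78 [ 0.3718 -0.0112  0.02  ] [ 94.  44. 126.] 485
0.73 [ 0.2121 -0.3918  0.02  ] [ 99.  49. 128.] 573
0.6 [ 0.4497 -0.1887  0.02  ] [95. 96. 96.] 514
0.77 [ 0.4513 -0.184   0.02  ] [109. 110. 111.] 647
0.71 [ 0.2072 -0.3924  0.02  ] [100.  53. 134.] 396
0.67 [ 0.3289 -0.1241  0.02  ] [ 95.  47. 130.] 534
0.66 [ 0.3754 -0.0035  0.02  ] [101.  51. 138.] 606
0.24 [0.5646 0.1378 0.02  ] [171. 172. 174.] 8077
lugs [ 0.41445507 -0.17881574  0.003     ] [ 0.49156635 -0.20543638  0.003     ] -0.33241344146691 0.08157700858149498
```

View pics/ga.png

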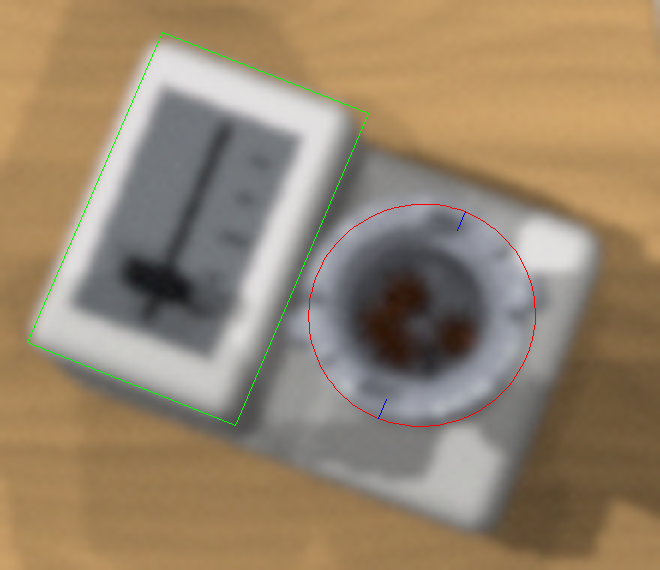

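View pics/gb.png

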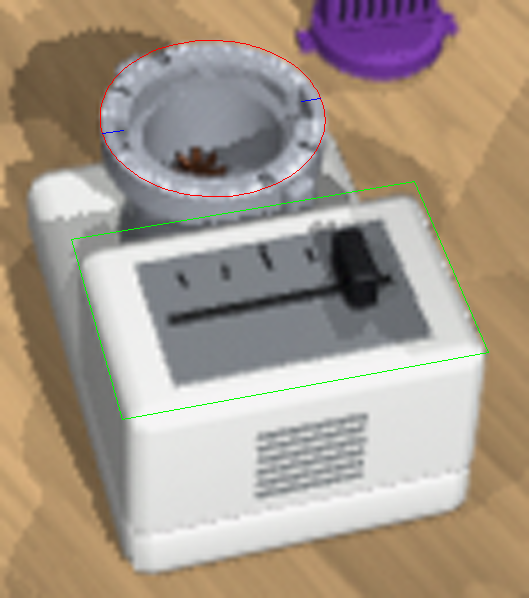

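```bash
cat > q.py <<'E'
from fit import *
import pickle
a,b=pickle.load(open("ab.pkl","rb"))
v=np.array([0.5595,0.0940,-0.361])
def g(P): c,s=np.cos(v[2]),np.sin(v[2]); d=P-[v[0],v[1],0]; return np.array([c*d[0]+s*d[1],-s*d[0]+c*d[1],d[2]]).round(4)
A=lambda x,y:(200+x/6-.5,160+y/6-.5)
B=lambda x,y:(270+x/4.6-.5,270+y/4.6-.5)
for n,x,y in(("t back",226,123),("t front",149,317),("m1",262,160),("m2",244,198),("long",235,240)): print("A",n,g(w(a,A(x,y),.12)))
for n,x,y in(("t back",168,320),("t front",393,279),("m80",182,280),("m60",224,272),("m40",265,257),("m20",310,255)): print("B",n,g(w(b,B(x,y),.12)))
print("knob top", g(w(b,B(350,240),.143)), g(w(a,A(150,277),.143)))
# radial edges of the collar
for p in(a,b):
    G=cv2.GaussianBlur(cv2.cvtColor(p["frame"],cv2.COLOR_RGB2GRAY),(0,0),.6).astype(np.float32)
    rs=np.arange(.047,.0615,.0005); out=[]
    for t in np.arange(0,2*np.pi,np.pi/18):
        q=pix(p,T(v,np.c_[rs*np.cos(t),rs*np.sin(t),0*rs+.122])).astype(np.float32)
        pr=cv2.remap(G,q[:,0].copy(),q[:,1].copy(),cv2.INTER_CUBIC).ravel(); d=np.gradient(pr); k=np.argmin(d)
        out.append((t,rs[k],-d[k]))
    out=np.array(out); ok=(out[:,2]>np.median(out[:,2])*.8)
    M=np.c_[np.cos(out[:,0]),np.sin(out[:,0]),np.ones(len(out))]
    for _ in range(6):
        s=np.linalg.lstsq(M[ok],out[ok,1],rcond=None)[0]; ok=(abs(M@s-out[:,1])<.003)
    print("circle offset in grinder frame",s.round(4),ok.sum(), (out[:,1]*1e3).round(0).astype(int).tolist())
E
python3 q.py
```

```text
A t back [0.0521 0.1236 0.12  ]
A t front [-0.0492  0.1206  0.12  ]
A m1 [0.0417 0.1004 0.12  ]
A m2 [0.0213 0.1011 0.12  ]
A long [0.0007 0.0971 0.12  ]
B t back [0.0503 0.12   0.12  ]
B t front [-0.0541  0.1193  0.12  ]
B m80 [0.0387 0.0983 0.12  ]
B m60 [0.0191 0.0979 0.12  ]
B m40 [-0.0013  0.0932  0.12  ]
B m20 [-0.0216  0.0966  0.12  ]
knob top [-0.0346  0.1125  0.143 ] [-0.0341  0.1226  0.143 ]
circle offset in grinder frame [0.0028 0.005  0.0542] 29 [60, 60, 58, 59, 59, 60, 60, 61, 58, 58, 58, 57, 60, 56, 47, 53, 55, 61, 50, 50, 50, 50, 49, 50, 49, 48, 48, 49, 48, 47, 50, 52, 61, 47, 61, 61]
circle offset in grinder frame [-0.0001  0.002   0.0541] 31 [54, 55, 54, 56, 56, 55, 57, 57, 57, 57, 54, 57, 57, 55, 55, 61, 54, 54, 57, 55, 53, 61, 54, 50, 52, 53, 52, 52, 53, 49, 52, 57, 53, 53, 53, 54]
```

Request:
play_rows:
  rows:
    - {"linear":[0,0,-1],"spin":-7.14}
    - {"linear":[0,0,-1],"spin":-7.14}
    - {"linear":[0,0,-1],"spin":-7.14}
    - {"linear":[0,0,-1],"spin":-7.14}
    - {"linear":[0,0,-1],"spin":-7.14}
    - {"linear":[0,0,-1],"spin":-7.14}
    - {"linear":[0,0,-1],"spin":-7.14}
  claw: 4.5

```text
time: 2.28
tool_pos: [0.1859, -0.5176, 0.2697]
ee_rot: [3.142, 0.0, 1.223]
wrist_force: [0.2, -0.6, 0.4]
width: 0.0507
```

Request:
play_rows:
  rows:
    - {"linear":[3.9,0.5,0],"spin":0}
    - {"linear":[3.9,0.5,0],"spin":0}
    - {"linear":[3.9,0.5,0],"spin":0}
    - {"linear":[3.9,0.5,0],"spin":0}
    - {"linear":[3.9,0.5,0],"spin":0}
    - {"linear":[3.9,0.5,0],"spin":0}
    - {"linear":[3.9,0.5,0],"spin":0}
    - {"linear":[3.9,0.5,0],"spin":0}
    - {"linear":[3.9,0.5,0],"spin":0}
    - {"linear":[3.9,0.5,0],"spin":0}
    - {"linear":[3.9,0.5,0],"spin":0}
    - {"linear":[3.9,0.5,0],"spin":0}

```text
time: 3.28
tool_pos: [0.4047, -0.0975, 0.2696]
ee_rot: [3.14, 0.0, 1.217]
wrist_force: [1.1, -0.9, -0.5]
width: 0.0451
```

Request:
play_rows:
  rows:
    - {"linear":[3.9,0.5,0],"spin":0}
    - {"linear":[3.9,0.5,0],"spin":0}
    - {"linear":[3.9,0.5,0],"spin":0}
    - {"linear":[3.9,0.5,0],"spin":0}
    - {"linear":[3.9,0.5,0],"spin":0}
    - {"linear":[3.9,0.5,0],"spin":0}
    - {"linear":[0,0,0],"spin":0}
    - {"linear":[0,0,0],"spin":0}

```text
time: 3.95
tool_pos: [0.5136, 0.1112, 0.2682]
ee_rot: [-3.14, 0.001, 1.221]
wrist_force: [-0.6, -1.3, 1.1]
width: 0.0449
```

Request:
play_rows:
  rows:
    - {"linear":[4,0.5,0],"spin":0}
    - {"linear":[4,0.5,0],"spin":0}
    - {"linear":[4,0.5,0],"spin":0}
    - {"linear":[0,0,3],"spin":0}
    - {"linear":[0,0,3],"spin":0}
    - {"linear":[0,0,1],"spin":0}
    - {"linear":[0,0,0],"spin":0}
    - {"linear":[0,0,0],"spin":0}

```text
time: 4.62
tool_pos: [0.5689, 0.2158, 0.1998]
ee_rot: [-3.142, 0.0, 1.215]
wrist_force: [-0.6, -0.3, 0.7]
width: 0.0446
```

```bash
python3 - <<'E'
from fit import *
o=robot.get_obs();print(o["tool_pos"],o["ee_rot"])
b=avg("scene",2);a=avg("top",1)
ims=[]
for p,c,s in((b,(270,250,400,380),4),(a,(200,160,270,230),7)):
    im=cv2.resize(p["frame"][c[1]:c[3],c[0]:c[2],::-1],None,fx=s,fy=s,interpolation=cv2.INTER_CUBIC); 
    ims.append(cv2.resize(im,(400,400)))
cv2.imwrite("pics/k.png",np.hstack(ims))
E
```

```text
[0.56894052 0.21575776 0.19975855] [-3.14158285e+00  3.65817929e-04  1.21539531e+00]
```

View pics/k.png

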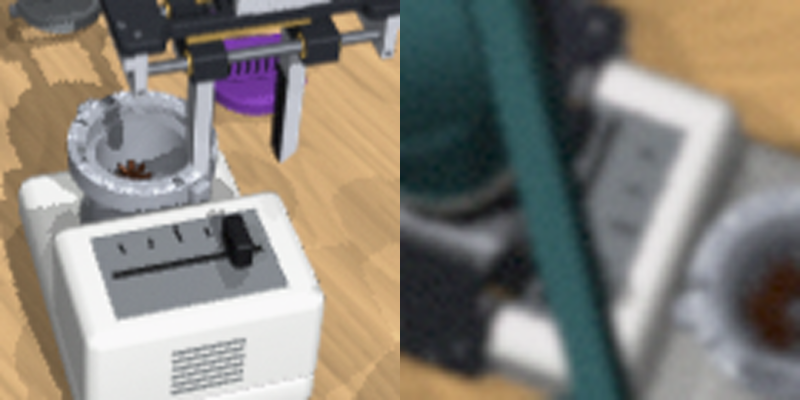

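The fingers straddle the knob (crop ≈(237,230)). I descend and close.

Request:
play_rows:
  rows:
    - {"linear":[0,0,2],"spin":0}
    - {"linear":[0,0,2],"spin":0}
    - {"linear":[0,0,1.2],"spin":0}
    - {"linear":[0,0,0.9],"spin":0}
    - {"linear":[0,0,0],"spin":0}
    - {"linear":[0,0,0],"spin":0}

```text
time: 5.27
tool_pos: [0.5693, 0.2171, 0.1386]
ee_rot: [3.141, -0.0, 1.217]
wrist_force: [0.6, -0.2, 0.1]
width: 0.045
```

Request:
play_rows:
  rows:
    - {"linear":[0,0,0],"spin":0}
    - {"linear":[0,0,0],"spin":0}
    - {"linear":[0,0,0],"spin":0}
    - {"linear":[0,0,0],"spin":0}
    - {"linear":[0,0,0],"spin":0}
    - {"linear":[0,0,0],"spin":0}
  claw: 0.8

```text
time: 5.77
tool_pos: [0.5692, 0.2172, 0.1384]
ee_rot: [3.141, -0.0, 1.217]
wrist_force: [-0.1, 1.2, -0.2]
width: 0.0093
```

Request:
play_rows:
  rows:
    - {"linear":[0,0,0],"spin":0}
    - {"linear":[0,0,0],"spin":0}

```text
time: 5.93
tool_pos: [0.5691, 0.2171, 0.1381]
ee_rot: [3.142, 0.0, 1.217]
wrist_force: [0.8, 0.1, -0.8]
width: 0.008
```

```bash
python3 - <<'E'
from fit import *
b=avg("scene",2)
save(b,"k2.png",(270,250,400,370),6.1)
E
```

```text
(no output)
```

View pics/k2.png

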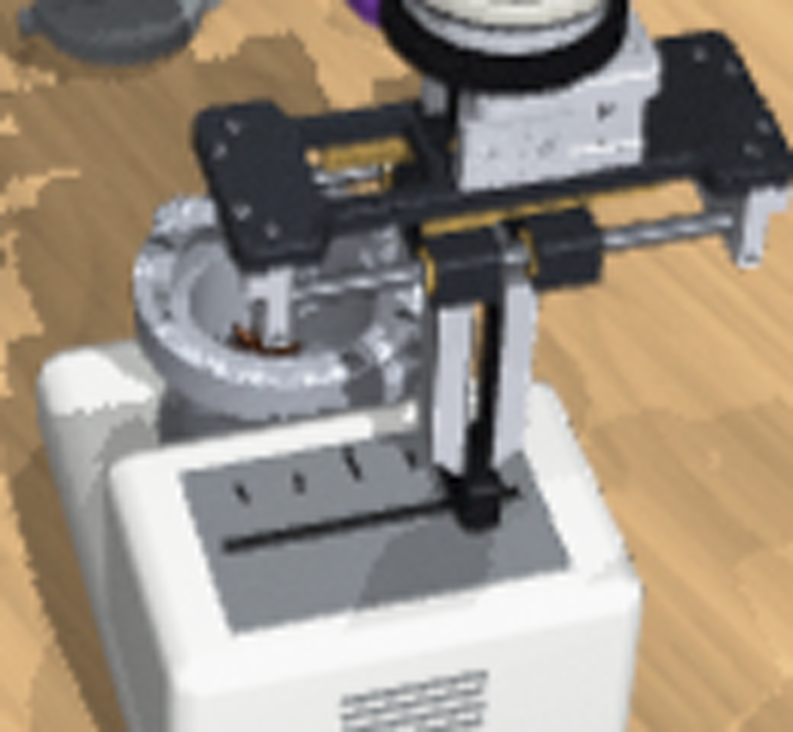

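```bash
python3 - <<'E'
from fit import *
b=shot("scene");o=robot.get_obs();p=o["tool_pos"]
f=lambda X:((pix(b,X)-[270,250]+.5)*6.1).round(0)
print("tcp",f(p),"tip",f(p-[0,0,.014]),"under at .143",f([p[0],p[1],.143]),"at .12",f([p[0],p[1],.12]))
for n in("speed_slider","slider_grip"):
  for d in finder.silhouettes(b,n)[:1]: print(n,d["conf"],((np.array(d["box"][:2])-[270,250])*6.1).round(),(np.array(d["box"][2:])*6.1).round())
E
```

```text
tcp [[468. 463.]] tip [[466. 492.]] under at .143 [[469. 453.]] at .12 [[465. 500.]]
speed_slider 0.57 [468. 481.] [68. 98.]
slider_grip 0.46 [466. 483.] [64. 83.]
```

```bash
python3 - <<'E'
from fit import *
b=shot("scene");v=np.array([.5602,.0959,-.35])
def g(P): c,s=np.cos(v[2]),np.sin(v[2]); d=P-[v[0],v[1],0]; return np.array([c*d[0]+s*d[1],-s*d[0]+c*d[1],d[2]]).round(4)
print("tcp",g(robot.get_obs()["tool_pos"]))
U=lambda x,y:(270+x/6.1-.5,250+y/6.1-.5)
print("front bottom",g(w(b,U(478,530),.121)),"front top",g(w(b,U(478,490),.143)),g(w(b,U(478,475),.143)),"finger L bottom",g(w(b,U(450,472),.124)),"R",g(w(b,U(512,455),.124)))
save(b,"k3.png",(325,310,365,345),18)
E
```

```text
tcp [-0.0332  0.1169  0.1381]
front bottom [-0.0331  0.1316  0.121 ] front top [-0.0313  0.1335  0.143 ] [-0.0332  0.1271  0.143 ] finger L bottom [-0.0306  0.1068  0.124 ] R [-0.0535  0.1043  0.124 ]
```

View pics/k3.png

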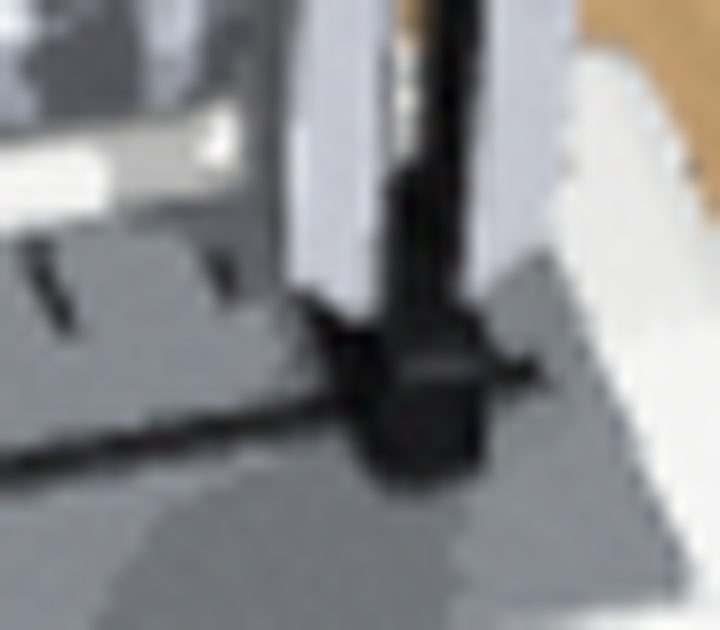

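Request:
play_rows:
  rows:
    - {"linear":[0,0,0],"spin":0}
    - {"linear":[0,0,0],"spin":0}
    - {"linear":[0,0,0],"spin":0}
  claw: 0.2

```text
time: 6.48
tool_pos: [0.5691, 0.2171, 0.1381]
ee_rot: [3.142, 0.0, 1.217]
wrist_force: [-0.2, -0.1, -0.1]
width: 0.0021
```

```bash
python3 - <<'E'
from fit import *
print(robot.nose_length,[x for x in dir(robot) if x[0]!="_"])
b=shot("scene");o=robot.get_obs();p=o["tool_pos"];print(p,o["width"])
R=cv2.Rodrigues(np.array([0,0,-.35]))[0]
for z in(.124,.143):
    for sx,dy in((.0135,.008),(.001,.008),(-.001,.008),(-.0135,.008)):
        q=p+R@[sx,dy,0];q[2]=z;print(z,sx,((pix(b,q)-[325,310]+.5)*18).round())
G=cv2.cvtColor(b["frame"],cv2.COLOR_RGB2GRAY)
print(G[316:340,338:360])
E
```

```text
0.014 ['IKError', 'close_job', 'get_obs', 'nose_length']
[0.56909523 0.21711438 0.13814087] 0.002180610139226306
0.124 0.0135 [[292. 444.]]
0.124 0.001 [[397. 424.]]
0.124 -0.001 [[414. 421.]]
0.124 -0.0135 [[519. 402.]]
0.143 0.0135 [[300. 329.]]
0.143 0.001 [[406. 310.]]
0.143 -0.001 [[423. 306.]]
0.143 -0.0135 [[529. 287.]]
[[170 154  98  88 112 192 199 199 199 166  64  38 170 197 198 199 202 230
  232 232 231 229]
 [186 160 100  89 120 191 199 198 199 165  66  51 187 200 199 197 210 229
  232 232 232 231]
 [184 153  96  97 131 193 199 198 199 159  60  50 187 197 198 197 207 229
  231 232 231 232]
 [176 169 104  97 146 192 197 198 198 130  47  62 187 198 198 198 210 230
  233 233 232 232]
 [131 104  93  98 159 195 198 198 199 127  47  87 189 197 199 199 210 230
  232 232 232 232]
 [ 96  97  92  98 165 195 199 197 200 103  33  90 188 198 197 200 206 230
  232 232 233 233]
 [ 96  97  98  99 167 196 200 197 198 102  34  99 188 197 199 196 154 219
  231 233 234 232]
 [107 102  97  97 176 196 199 198 197 101  38 125 192 197 197 174 147 170
  229 233 232 233]
 [134 103  97  94 186 199 1
[... 761 characters left out ...]
4  27  26  20  79  95 124 129
  128 136 139 185]
 [ 37  39  41  48  47  51  32  17  17  25  28  27  29  26  99 127 128 126
  130 137 138 139]
 [ 76  79  73  83  88  99  62  22  23  28  26  27  27  29 120 128 132 132
  137 140 139 138]
 [131 135 119 117 116 117  93  39  22  23  27  24  25  42 121 131 139 140
  138 137 139 139]
 [118 117 116 115 116 117 115  78  41  40  37  48  62  92 126 136 138 137
  138 138 138 138]
 [115 115 115 117 116 116 116 115  86  81  78  95 113 135 138 136 137 140
  137 140 138 138]
 [115 117 115 116 117 114 116 116 116 116 115 117 114 135 137 137 139 138
  137 139 139 138]
 [115 115 116 116 115 114 116 115 115 115 115 116 119 136 139 138 138 141
  137 139 136 137]]
```

Request:
play_rows:
  rows:
    - {"linear":[0,0,0],"spin":0}
    - {"linear":[0,0,0],"spin":0}
    - {"linear":[0,0,0],"spin":0}
    - {"linear":[0,0,0],"spin":0}
    - {"linear":[0,0,0],"spin":0}
    - {"linear":[0,0,0],"spin":0}
  claw: 4.0

```text
time: 7.03
tool_pos: [0.5691, 0.2171, 0.1381]
ee_rot: [3.142, 0.0, 1.217]
wrist_force: [0.5, -0.6, -0.9]
width: 0.038
```

```bash
python3 - <<'E'
from fit import *
b=avg("scene",3);o=robot.get_obs();p=o["tool_pos"];print(p,o["width"])
im=cv2.resize(b["frame"][300:350,320:380,::-1],None,fx=10,fy=10,interpolation=cv2.INTER_CUBIC)
R=cv2.Rodrigues(np.array([0,0,-.35]))[0]
for z,col in((.124,(0,0,255)),(.143,(0,255,0))):
  for s in(1,-1):
    P=[]
    for dx,dy in((.02,.008),(.0325,.008),(.0325,-.008),(.02,-.008)):
        q=p+R@[s*dx,dy,0];q[2]=z;P.append(q)
    cv2.polylines(im,[((pix(b,P)-[320,300]+.5)*10).astype(np.int32)],True,col,1)
cv2.imwrite("pics/k4.png",im)
E
```

```text
[0.56912409 0.21709152 0.13818753] 0.03986897043820398
```

View pics/k4.png

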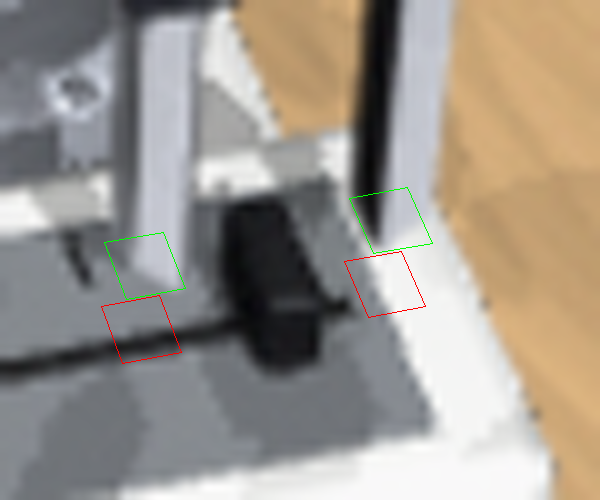

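Fingertips show where z≈0.143 projects rather than 0.124. Either they are too high or shifted in y. I probe down gently with the force reading.

Request:
play_rows:
  rows:
    - {"linear":[0,0,0.3],"spin":0}
    - {"linear":[0,0,0.2],"spin":0}
    - {"linear":[0,0,0],"spin":0}
    - {"linear":[0,0,0],"spin":0}

```text
time: 7.52
tool_pos: [0.5689, 0.217, 0.1327]
ee_rot: [-3.141, 0.001, 1.217]
wrist_force: [0.1, 0.4, 0.3]
width: 0.0398
```

Request:
play_rows:
  rows:
    - {"linear":[0,0,0.1],"spin":0}
    - {"linear":[0,0,0.1],"spin":0}
    - {"linear":[0,0,0],"spin":0}

```text
time: 7.77
tool_pos: [0.569, 0.2171, 0.1309]
ee_rot: [-3.141, 0.0, 1.217]
wrist_force: [0.0, 0.2, 1.2]
width: 0.0398
```

Request:
play_rows:
  rows:
    - {"linear":[0,0,0.2],"spin":0}
    - {"linear":[0,0,0.2],"spin":0}
    - {"linear":[0,0,0.1],"spin":0}
    - {"linear":[0,0,0],"spin":0}

```text
time: 8.1
tool_pos: [0.5688, 0.217, 0.1256]
ee_rot: [-3.141, 0.001, 1.217]
wrist_force: [-0.1, 0.4, -0.3]
width: 0.0401
```

Request:
play_rows:
  rows:
    - {"linear":[0,0,0.2],"spin":0}
    - {"linear":[0,0,0.2],"spin":0}
    - {"linear":[0,0,0],"spin":0}

```text
time: 8.35
tool_pos: [0.5688, 0.217, 0.1215]
ee_rot: [-3.141, 0.001, 1.217]
wrist_force: [0.0, 0.0, -0.2]
width: 0.0398
```

Request:
play_rows:
  rows:
    - {"linear":[0,0,0],"spin":0}
    - {"linear":[0,0,0],"spin":0}
    - {"linear":[0,0,0],"spin":0}
    - {"linear":[0,0,0],"spin":0}
    - {"linear":[0,0,0],"spin":0}
    - {"linear":[0,0,0],"spin":0}
  claw: 0.8

```text
time: 8.85
tool_pos: [0.569, 0.2172, 0.1223]
ee_rot: [-3.142, -0.0, 1.217]
wrist_force: [-0.2, 0.5, 0.4]
width: 0.0138
```

Request:
play_rows:
  rows:
    - {"linear":[0,0.55,0],"spin":0}
    - {"linear":[0,0.55,0],"spin":0}
    - {"linear":[0,0.55,0],"spin":0}
    - {"linear":[0,0.55,0],"spin":0}
    - {"linear":[0,0.55,0],"spin":0}
    - {"linear":[0,0.55,0],"spin":0}
    - {"linear":[0,0,0],"spin":0}
    - {"linear":[0,0,0],"spin":0}

```text
time: 9.52
tool_pos: [0.6016, 0.2054, 0.1223]
ee_rot: [3.139, -0.001, 1.216]
wrist_force: [3.0, -0.2, -0.2]
width: 0.0137
```

Request:
play_rows:
  rows:
    - {"linear":[0,0,0],"spin":0}
    - {"linear":[0,0,0],"spin":0}
    - {"linear":[0,0,0],"spin":0}
    - {"linear":[0,0,0],"spin":0}
    - {"linear":[0,0,-1],"spin":0}
    - {"linear":[0,0,-2],"spin":0}
    - {"linear":[0,0,-4],"spin":0}
    - {"linear":[0,0,-4],"spin":0}
    - {"linear":[0,0,-2],"spin":0}
  claw: 4.0

```text
time: 10.27
tool_pos: [0.6011, 0.206, 0.259]
ee_rot: [3.135, -0.005, 1.217]
wrist_force: [-0.4, 0.6, 1.3]
width: 0.04
```

```bash
python3 - <<'E'
from fit import *
v=np.array([.5602,.0959,-.35])
b=avg("scene",3)
im=cv2.resize(b["frame"][295:365,290:380,::-1],None,fx=8,fy=8,interpolation=cv2.INTER_CUBIC)
P=T(v,[[-.007,.133,.121],[.007,.133,.121],[.007,.133,.143],[.007,.101,.143],[-.007,.101,.143],[-.007,.133,.143],[.007,.133,.143],[-.007,.133,.143],[-.007,.133,.121]])
cv2.polylines(im,[((pix(b,P)-[290,295]+.5)*8).astype(np.int32)],False,(0,0,255),1)
cv2.imwrite("pics/k5.png",im)
E
```

View pics/k5.png

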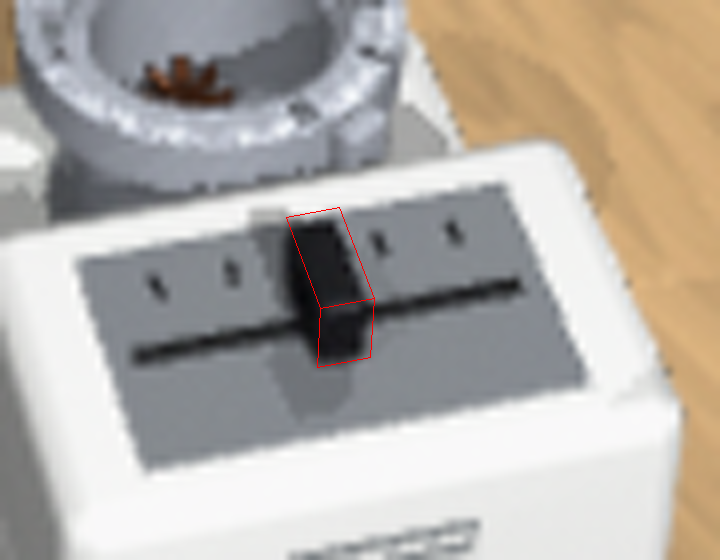

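The knob now stands centred on the middle mark within about 1 mm: front face (340,340), other marks at (232,272) and (378,243), the hidden long one midway. The tips really end at about TCP z + 5 mm. On to the lid.

Request:
play_rows:
  rows:
    - {"linear":[0,0,0],"spin":-7.0}
    - {"linear":[0,0,0],"spin":-7.0}
    - {"linear":[0,0,0],"spin":-7.0}
    - {"linear":[0,0,0],"spin":-7.0}
    - {"linear":[0,0,0],"spin":-7.0}
    - {"linear":[0,0,0],"spin":-7.0}
    - {"linear":[0,0,0],"spin":-7.0}
    - {"linear":[0,0,0],"spin":-7.0}
    - {"linear":[0,0,0],"spin":-7.0}
    - {"linear":[0,0,0],"spin":-7.0}
    - {"linear":[0,0,0],"spin":-7.0}
    - {"linear":[0,0,0],"spin":-7.0}
  claw: 5.0

```text
time: 11.42
tool_pos: [0.5991, 0.2054, 0.2495]
ee_rot: [-3.138, -0.004, 2.689]
wrist_force: [-0.1, 0.0, -0.2]
width: 0.0502
```

Request:
play_rows:
  rows:
    - {"linear":[0,0,0],"spin":-7.0}
    - {"linear":[0.1,-3.8,0],"spin":0}
    - {"linear":[0.1,-3.8,0],"spin":0}
    - {"linear":[0.1,-3.8,0],"spin":0}
    - {"linear":[0.1,-3.8,0],"spin":0}
    - {"linear":[0.1,-3.8,0],"spin":0}
    - {"linear":[0.1,-3.8,0],"spin":0}
    - {"linear":[0.1,-3.8,0],"spin":0}
    - {"linear":[0.1,-3.8,0],"spin":0}
    - {"linear":[0.1,-3.8,0],"spin":0}
    - {"linear":[0,0,0],"spin":0}
    - {"linear":[0,0,0],"spin":0}

```text
time: 12.42
tool_pos: [0.4773, -0.1154, 0.2503]
ee_rot: [3.141, -0.004, 2.801]
wrist_force: [-0.0, -0.5, -0.8]
width: 0.0501
```

Request:
play_rows:
  rows:
    - {"linear":[0,-3.85,0],"spin":0}
    - {"linear":[0,-3.85,0],"spin":-0.5}
    - {"linear":[0,0,4],"spin":0}
    - {"linear":[0,0,4],"spin":0}
    - {"linear":[0,0,4],"spin":0}
    - {"linear":[0,0,4],"spin":0}
    - {"linear":[0,0,3],"spin":0}
    - {"linear":[0,0,1],"spin":0}
    - {"linear":[0,0,0],"spin":0}
    - {"linear":[0,0,0],"spin":0}

```text
time: 13.25
tool_pos: [0.454, -0.1862, 0.0526]
ee_rot: [3.141, -0.0, 2.816]
wrist_force: [0.1, 0.4, 0.4]
width: 0.0499
```

Request:
play_rows:
  rows:
    - {"linear":[0,0,1],"spin":0}
    - {"linear":[0,0,0.8],"spin":0}
    - {"linear":[0,0,0],"spin":0}
    - {"linear":[0,0,0],"spin":0}

```text
time: 13.58
tool_pos: [0.4535, -0.187, 0.0344]
ee_rot: [-3.141, 0.0, 2.814]
wrist_force: [0.1, 0.1, -0.8]
width: 0.0497
```

Request:
play_rows:
  rows:
    - {"linear":[0,0,0.4],"spin":0}
    - {"linear":[0,0,0.3],"spin":0}
    - {"linear":[0,0,0],"spin":0}
    - {"linear":[0,0,0],"spin":0}

```text
time: 13.92
tool_pos: [0.4532, -0.1869, 0.027]
ee_rot: [-3.142, -0.0, 2.814]
wrist_force: [-0.7, 0.2, -0.3]
width: 0.0501
```

Request:
play_rows:
  rows:
    - {"linear":[0,0,0.3],"spin":0}
    - {"linear":[0,0,0.3],"spin":0}
    - {"linear":[0,0,0],"spin":0}
    - {"linear":[0,0,0],"spin":0}

```text
time: 14.25
tool_pos: [0.4531, -0.1868, 0.0208]
ee_rot: [3.142, -0.001, 2.814]
wrist_force: [0.3, -0.2, -0.5]
width: 0.0498
```

Request:
play_rows:
  rows:
    - {"linear":[0,0,0],"spin":0}
    - {"linear":[0,0,0],"spin":0}
    - {"linear":[0,0,0],"spin":0}
    - {"linear":[0,0,0],"spin":0}
    - {"linear":[0,0,0],"spin":0}
    - {"linear":[0,0,0],"spin":0}
    - {"linear":[0,0,0],"spin":0}
  claw: 1.2

```text
time: 14.83
tool_pos: [0.4534, -0.1873, 0.0214]
ee_rot: [-3.141, 0.001, 2.814]
wrist_force: [-1.2, -0.4, -0.4]
width: 0.02
```

Request:
play_rows:
  rows:
    - {"linear":[0,0,-1],"spin":0}
    - {"linear":[0,0,-3],"spin":0}
    - {"linear":[0,0,-4],"spin":0}
    - {"linear":[0,0,-4],"spin":0}
    - {"linear":[0,0,-4],"spin":0}
    - {"linear":[0,0,-2],"spin":1.4}
    - {"linear":[0,0,0],"spin":0}
    - {"linear":[0,3,0],"spin":0}
    - {"linear":[0,3,0],"spin":0}
    - {"linear":[0,3,0],"spin":0}
    - {"linear":[0,3,0],"spin":0}

```text
time: 15.75
tool_pos: [0.4937, -0.0727, 0.1987]
ee_rot: [-3.142, -0.004, 2.79]
wrist_force: [1.1, 0.5, -2.1]
width: 0.0199
```

Request:
play_rows:
  rows:
    - {"linear":[0,3,0],"spin":0}
    - {"linear":[0,3,0],"spin":0}
    - {"linear":[0,3,0],"spin":0}
    - {"linear":[0,3,0],"spin":0}
    - {"linear":[0,3,0],"spin":0}
    - {"linear":[0,3,0],"spin":0}
    - {"linear":[0,0,0],"spin":0}
    - {"linear":[0,0,0],"spin":0}

```text
time: 16.42
tool_pos: [0.5556, 0.096, 0.1982]
ee_rot: [-3.139, -0.005, 2.793]
wrist_force: [0.1, -0.9, -1.9]
width: 0.0199
```

Request:
play_rows:
  rows:
    - {"linear":[-0.43,0.15,0.8],"spin":0}
    - {"linear":[0,0,1.5],"spin":0}
    - {"linear":[0,0,1.2],"spin":0}
    - {"linear":[0,0,0],"spin":0}
    - {"linear":[0,0,0],"spin":0}

```text
time: 16.83
tool_pos: [0.5602, 0.0936, 0.1643]
ee_rot: [-3.14, -0.003, 2.788]
wrist_force: [1.4, 0.2, -1.7]
width: 0.0198
```

```bash
cat > lv.py <<'E'
import sys
from fit import *
v=np.array([.5602,.0959,-.35])
b=avg("scene",3);a=avg("top",2);o=robot.get_obs();p=o["tool_pos"];print(p,o["ee_rot"][2])
l=np.array([p[0],p[1],o["ee_rot"][2]-np.pi]); z0=p[2]-.0213
lug=lambda s:np.array([[s*.038,-.007,z0],[s*.0455,-.007,z0],[s*.0455,.007,z0],[s*.038,.007,z0]])
ims=[]
for q,c,s in((b,(280,275,350,345),8),(a,(242,186,296,240),4)):
    im=cv2.resize(q["frame"][c[1]:c[3],c[0]:c[2],::-1],None,fx=s,fy=s,interpolation=cv2.INTER_CUBIC)
    for vv,P,col in((v,circ(.054,.122),(0,0,255)),(l,circ(.038,z0+.016),(0,255,0)),(l,lug(1),(0,255,0)),(l,lug(-1),(0,255,0)),(v,np.array([[-.04,0,.122],[-.054,0,.122]]),(255,0,0)),(v,np.array([[.04,0,.122],[.054,0,.122]]),(255,0,0))):
        cv2.polylines(im,[np.round((pix(q,T(vv,P))+.5-np.array(c[:2]))*s).astype(np.int32)],False,col,1)
    ims.append(im)
h=np.zeros((560,216,3),np.uint8);h[:216]=ims[1]
cv2.imwrite("pics/"+sys.argv[1],np.hstack([ims[0],h]))
E
python3 lv.py l1.png
```

```text
[0.56179927 0.09446648 0.16724879] 2.7894095381348434
```

View pics/l1.png

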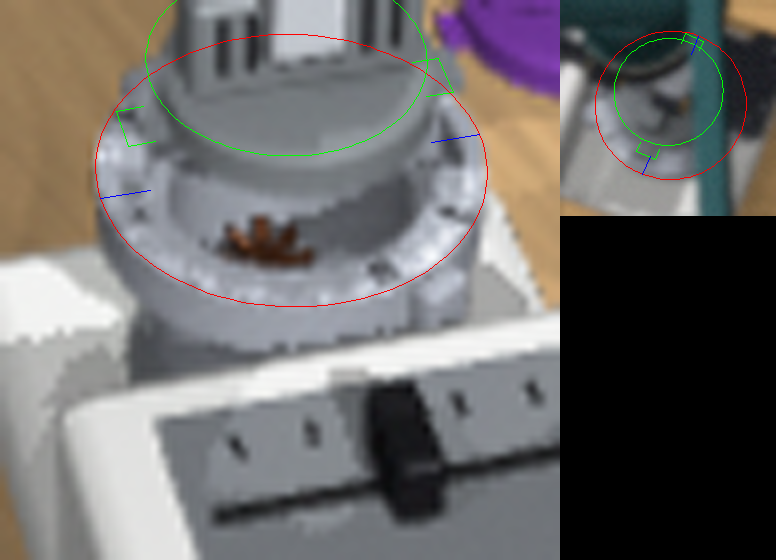

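```bash
cat > asc.py <<'E'
from fit import *
b=avg("scene",3);o=robot.get_obs();p=o["tool_pos"];print(p,o["ee_rot"])
l=np.array([p[0],p[1],o["ee_rot"][2]-np.pi]); z0=p[2]-.0213
for s in(1,-1): print("lug tip exp",pix(b,T(l,[[s*.0455,-.007,z0],[s*.0455,.007,z0]])).round(1).tolist())
c=pix(b,T(l,circ(.038,z0+.016)));print("disc top cols exp",c[:,0].min(),c[:,0].max(),"rowmax",c[:,1].max())
c=pix(b,T(l,circ(.038,z0+.0045)));print("disc bot cols exp",c[:,0].min(),c[:,0].max(),"rowmax",c[:,1].max())
G=cv2.cvtColor(b["frame"],cv2.COLOR_RGB2GRAY)
ds=finder.silhouettes(b,"lid");print([(d["conf"],d["box"]) for d in ds])
d=min(ds,key=lambda d:abs(d["box"][0]-317)+abs(d["box"][1]-287))
for r in range(276,304): print(r,"".join("#" if x else "." for x in d["pixels"][r,290:345])," ".join("%2d"%(x//10) for x in G[r,291:343]))
E
python3 asc.py
```

```text
[0.56158656 0.0946568  0.16680818] [3.14116847e+00 1.11250218e-03 2.78968479e+00]
lug tip exp [[294.2, 288.5], [295.6, 292.9]]
lug tip exp [[334.4, 281.9], [336.2, 286.1]]
disc top cols exp 297.81281394459563 332.9527220014203 rowmax 294.0921509109168
disc bot cols exp 297.82388319152096 332.75586735810145 rowmax 298.01797956763056
[(0.81, [352.6, 274.6, 34.9, 26.8]), (0.74, [317.1, 283.2, 41.0, 29.9]), (0.53, [341.4, 244.3, 23.1, 25.1])]
276 ............###########...........#########............ 11 12 12 13 12 12 12 12 12 12 10  7  9 13 16 15 14 13 13 12  8  9 10 16 19 19 19 19 19 19 19 21 13 12  5  6 11 10  4  9 12 11 15 11 13 11  6  6  7  7  7  7
277 ...........############...........#########............ 12 11 12 12 13 12 12 12 12 12 10  7  8 11 12 11  6  8 12  8  3  7  9 17 19 19 19 19 19 19 19 20 13 12  4  6 11  9  4 10 11 12 16 10  9  8  5  5  7  7  7  7
278 ...........############...........#########............ 12 12 12 12 12 13 12 12 12 11  8  6  8 11 12 11  5  8 12  8  3  7  9 18 19 19 19 19 19 19 19 18 13 12  5  6 11  9  3 11 11 11 16  9  8  8  7  5  5  7  8  8
279 .....
[... 4690 characters left out ...]
8  8  8  8  7  7  8 10 13 15 15 16 19 21 17 18 21 20
301 ....................................................... 12  8 15 16 15 13  9 13 15 14 11 12 13 13 14 14 14 15 15 15 14 14 14 16 15 14 14 14 13  9  9  8  8  8  8  8  8  8  7  7  9 12 17 16  9  9 16 15 15 16 21 22
302 ....................................................... 12  8 10 14 14 12 11 12 14 15 13 12 12 13 14 14 14 13 14 15  8  6  8 14 14  9  9  9  9  9  8  9  8  9  8  8  8  8  7  7 10 16 18 19 17 15 13 12 12 17 22 21
303 ....................................................... 12  8  8 11 14 16 16 15 15 15 14 13 12 13 14 14 14  7 11 14  7  6  7  8  7  5  8  9  9  9  9  9  8  8  8  8  8  8  7  9 13 17 17 18 21 20 21 16 12 19 22 22
```

```bash
cat > lf.py <<'E'
from fit import *
def run():
    b=avg("scene",3);o=robot.get_obs();p=o["tool_pos"];z0=p[2]-.0213
    v=np.array([.5602,.0959,-.35])
    ds=finder.silhouettes(b,"lid");u=pix(b,[[p[0],p[1],z0+.01]])[0]
    d=min(ds,key=lambda d:np.hypot(*(np.array(d["box"][:2])-u)));m=d["pixels"].astype(np.float32)
    r0=int(u[1])-1
    def model(q):
        l=np.array([q[0],q[1],q[2]]);im=np.zeros((480*4,640*4),np.uint8)
        f=lambda P:cv2.fillConvexPoly(im,cv2.convexHull(((pix(b,T(l,P))+.5)*4).astype(np.float32)).astype(np.int32),1)
        f(np.vstack([circ(.038,z0),circ(.038,z0+.016)]))
        for s in(1,-1): f(np.array([[s*x,y,z] for x in(.03,.0455) for y in(-.007,.007) for z in(z0,z0+.0045)]))
        return cv2.resize(im.astype(np.float32),(640,480),interpolation=cv2.INTER_AREA)
    e=lambda q:np.abs(model(q)-m)[r0:].sum()
    yaw=o["ee_rot"][2]-np.pi
    for free in(0,1):
        s0=np.array([p[0],p[1],yaw]);S=s0+np.array([[0,0,0],[.005,0,0],[0,.005,0],[0,0,.08*free]]) if free else None
        if free: r=minimize(e,s0,method="Nelder-Mead",options=dict(initial_simplex=S));q=r.x
        else: r=minimize(lambda t:e([t[0],t[1],yaw]),s0[:2],method="Nelder-Mead",options=dict(initial_simplex=s0[:2]+np.array([[0,0],[.005,0],[0,.005]])));q=np.r_[r.x,yaw]
        c,s=np.cos(v[2]),np.sin(v[2]);g=lambda D:np.round([c*D[0]+s*D[1],-s*D[0]+c*D[1]],4)
        print("conf",d["conf"],"lid-tool(g)",g(q[:2]-p[:2]),"lid-bowl(g)",g(q[:2]-v[:2]),"yaw",q[2]-v[2],"err",r.fun)
    print(p)
run()
E
python3 lf.py
```

```text
conf 0.74 lid-tool(g) [ 0.0452 -0.07  ] lid-bowl(g) [ 0.0467 -0.0708] yaw -0.0018701870981129298 err 85.0
conf 0.74 lid-tool(g) [ 0.0262 -0.0863] lid-bowl(g) [ 0.0277 -0.087 ] yaw 1.1181298129018882 err 85.0
[0.56134733 0.09467264 0.16628903]
```

```bash
sed -i 's/ds=finder.silhouettes(b,"lid");/ds=[x for x in finder.silhouettes(b,"lid") if x["pixels"].sum()>300];/; s/r0=int(u\[1\])-1/r0=int(u[1])-1;print(u,[(x["conf"],x["box"]) for x in ds],m[r0:].sum())/' lf.py; python3 lf.py
```

```text
[315.45614212 284.13972008] [(0.67, [351.9, 274.0, 34.0, 24.8]), (0.56, [317.5, 282.6, 41.3, 29.2]), (0.34, [323.8, 340.8, 100.4, 110.9])] 532.0
conf 0.56 lid-tool(g) [-0.0025 -0.001 ] lid-bowl(g) [-0.0011 -0.0018] yaw -0.0018552085272266483 err 23.8125
conf 0.56 lid-tool(g) [-0.0026 -0.0011] lid-bowl(g) [-0.0011 -0.0019] yaw -0.007425240778974718 err 24.4375
[0.56129483 0.09469598 0.16614285]
```

Request:
play_rows:
  rows:
    - {"linear":[0,0.15,0.8],"spin":0}
    - {"linear":[0,0,0.8],"spin":0}
    - {"linear":[0,0,0.2],"spin":0}
    - {"linear":[0,0,0],"spin":0}

```text
time: 18.02
tool_pos: [0.5608, 0.096, 0.1462]
ee_rot: [-3.14, -0.003, 2.79]
wrist_force: [-0.4, 0.2, -1.6]
width: 0.0201
```

Request:
play_rows:
  rows:
    - {"linear":[0,0,0.3],"spin":0}
    - {"linear":[0,0,0.2],"spin":0}
    - {"linear":[0,0,0.2],"spin":0}
    - {"linear":[0,0,0],"spin":0}

```text
time: 18.35
tool_pos: [0.5616, 0.096, 0.1407]
ee_rot: [-3.141, -0.001, 2.79]
wrist_force: [0.1, -0.0, -1.2]
width: 0.02
```

Request:
play_rows:
  rows:
    - {"linear":[0,0,0.2],"spin":0}
    - {"linear":[0,0,0.2],"spin":0}
    - {"linear":[0,0,0.1],"spin":0}
    - {"linear":[0,0,0],"spin":0}

```text
time: 18.68
tool_pos: [0.5616, 0.096, 0.1358]
ee_rot: [-3.141, -0.001, 2.79]
wrist_force: [0.1, -0.5, -2.1]
width: 0.0194
```

Request:
play_rows:
  rows:
    - {"linear":[0,0,0.2],"spin":0}
    - {"linear":[0,0,0.1],"spin":0}
    - {"linear":[0,0,0],"spin":0}
    - {"linear":[0,0,0],"spin":0}

```text
time: 19.02
tool_pos: [0.5618, 0.096, 0.133]
ee_rot: [-3.141, -0.0, 2.79]
wrist_force: [-0.1, -0.0, -1.9]
width: 0.0197
```

Request:
play_rows:
  rows:
    - {"linear":[0,0,0.1],"spin":0}
    - {"linear":[0,0,0.05],"spin":0}
    - {"linear":[0,0,0],"spin":0}
    - {"linear":[0,0,0],"spin":0}

```text
time: 19.35
tool_pos: [0.5618, 0.096, 0.1316]
ee_rot: [-3.141, -0.0, 2.79]
wrist_force: [-0.2, -0.1, -1.8]
width: 0.0199
```

Request:
play_rows:
  rows:
    - {"linear":[0,0,0.05],"spin":0}
    - {"linear":[0,0,0.05],"spin":0}
    - {"linear":[0,0,0],"spin":0}
    - {"linear":[0,0,0],"spin":0}

```text
time: 19.68
tool_pos: [0.562, 0.0961, 0.1314]
ee_rot: [3.141, 0.001, 2.79]
wrist_force: [-1.3, 0.1, 1.9]
width: 0.0197
```

Seated: z matches the expected 0.131 and contact force showed. Now I turn it clockwise about the lid's centre.

Request:
play_rows:
  rows:
    - {"linear":[0,0,-0.05],"spin":0}
    - {"linear":[0,-0.02,0],"spin":5}
    - {"linear":[0,-0.02,0],"spin":5}
    - {"linear":[0,-0.02,0],"spin":5}
    - {"linear":[0,0,0],"spin":0}
    - {"linear":[0,0,0],"spin":0}

```text
time: 20.18
tool_pos: [0.5618, 0.0955, 0.1314]
ee_rot: [3.141, 0.001, 2.53]
wrist_force: [0.1, 0.1, 1.1]
width: 0.0198
```

```bash
python3 -c "
from h import *
o=robot.get_obs();print(o['tool_pos'],o['ee_rot'],o['wrist_force'],o['wrist_torque'])"
```

```text
[0.56180726 0.09549758 0.13135276] [3.14126976e+00 6.16028988e-04 2.53002320e+00] [0.13545482 0.1089324  1.1111399 ] [-0.04132614 -0.10345552  0.03215371]
```

Request:
play_rows:
  rows:
    - {"linear":[0,-0.02,0],"spin":5}
    - {"linear":[0,-0.02,0],"spin":5}
    - {"linear":[0,-0.02,0],"spin":5}
    - {"linear":[0,-0.02,0],"spin":4}
    - {"linear":[0,-0.01,0],"spin":3}
    - {"linear":[0,0,0],"spin":0}
    - {"linear":[0,0,0],"spin":0}
    - {"linear":[0,0,0],"spin":0}

```text
time: 20.85
tool_pos: [0.5613, 0.095, 0.1314]
ee_rot: [3.141, 0.0, 2.146]
wrist_force: [0.7, 0.5, 0.8]
width: 0.0199
```

```bash
cat > fin.py <<'E'
import sys
from fit import *
o=robot.get_obs();p=o['tool_pos'];print(p,o['ee_rot'],o['wrist_force'],o['wrist_torque'],o['width'])
b=avg("scene",3);a=avg("top",2)
ims=[]
for q,c,s in((b,(284,258,354,328),8),(a,(242,186,296,240),4)):
    ims.append(cv2.resize(q["frame"][c[1]:c[3],c[0]:c[2],::-1],None,fx=s,fy=s,interpolation=cv2.INTER_CUBIC))
h=np.zeros((560,216,3),np.uint8);h[:216]=ims[1];im=np.hstack([ims[0],h])
v=np.array([.5602,.0959,-.35])
for t in(0,.65,1.29):
    for s in(0,np.pi):
        P=[[r*np.cos(-t+s),r*np.sin(-t+s),.122] for r in(.055,.060)]
        cv2.polylines(im,[np.round((pix(b,T(v,P))+.5-[284,258])*8).astype(np.int32)],False,(0,0,255) if t==.65 else (255,0,0),1)
cv2.imwrite("pics/"+sys.argv[1],im)
E
python3 fin.py f1.png
```

```text
[0.56132904 0.09501435 0.13141608] [3.14060596e+00 4.11245171e-04 2.14597255e+00] [0.73689575 0.45422084 0.78990281] [-0.00383854 -0.20175177  0.06106116] 0.019890621819734878
```

View pics/f1.png

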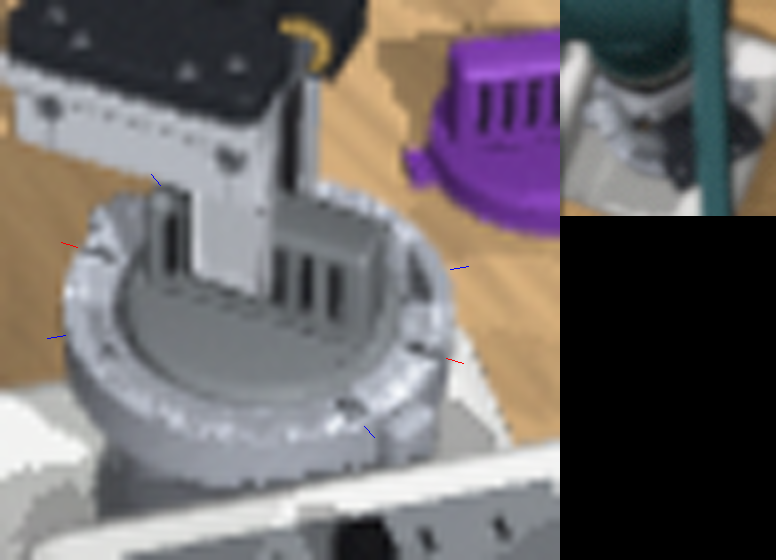

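The lid sits inside the collar with the wing along the line between the single marks at (100,252) and (422,350). The predicted pulse lines (red) run straight through those marks, and the double mark at (352,408) is well ahead. Handing in.

```bash
python3 -c "
from h import *
o=robot.get_obs();print(o['time'],o['ee_rot'][2],o['width']);print(robot.close_job())"
```

```text
21.1 2.1446018109004408 0.01951044034685561
the job is handed in; nothing more can be done
None
```

I set the slider to the long middle mark and let go. I then seated the grey lid in the collar and turned it about 37° clockwise to the single pulse mark. I handed the job in at 21.1 s with the lid still gripped.

**Slider:** the knob stands about 1 mm from the middle mark, judged by the marks on either side, because it hides the long mark itself.

**Lid:**
- It dropped in without catching, and the seated height matched the expected one.
- The final tool angle is 37.0° from the estimated gap line (good to about 1°).
- In the last picture the wing lies along the line between the two single marks, well short of the double marks. The grip width stayed at 20 mm.

**Checks that disagreed:**
- The fingertips stood about 19 mm higher than the stated geometry said, so my first close on the slider caught nothing. I re-measured, went lower and gripped it.
- The wrist torque at the mark read about 0.06 N m, against the stated 0.15 N m. I relied on the angle and the picture, and did not resolve this.
- I took no last picture of the other items. No unexpected contact forces appeared during the moves.

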